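# Seat the stop plate on the track studs

## Task

Pick up the aluminium stop plate by its black grip bar and fit it over the two threaded studs that stand in the track of the plywood jig board, so that both studs come up through its two holes. The studs may be locked anywhere along the middle of the track, so rest the plate lightly on them and slide it along the track, feeling for the holes to drop over; never force it or drop it. Let go with the plate lying flat on the board, and leave the tape roll, the wooden offcut and the screwdriver where they are.

Things in the scene. Friction and masses are not known exactly. Their poses are not given: they have to be found in the camera images.
- stop_plate: loose aluminium plate, 70 (x) x 120 (y) x 8 (z) mm, 0.2 to 0.4 kg, flat on the bench at first; origin at the centre of its underside, z up. Two round 12.5 mm through-holes at y = -35 and +35 mm on its centre line. A black upright grip bar, 18 (x) x 36 (y) mm, stands in its middle up to z = 48 mm. Same after a half turn
- plate_grip (a point): point on the axis of the plate's grip bar, 35 mm above the plate's underside
- jig_board: plywood board fixed to the bench, 120 (x) x 220 (y) x 18 (z) mm; origin at the centre of its underside, on the bench. A track is let flush into its top along the board's y, slot on x = 0. Two upright steel studs, 10 mm thick, 70 mm apart along y, stand in the slot. With the plate on the stud tips its underside is at z = 38 mm; seated, it lies on the board at z = 18 mm
- track_mid (a point): middle of the board's top, on the slot (board x = 0, y = 0, z = 18 mm). The midpoint of the locked stud pair lies up to 32 mm from here, either way along the board's y; it is not measured and must be seen or felt. Studs stand 20 mm above the top, the last 1.5 mm bevelled to 8 mm diameter. Over 40 N between plate and board or studs counts as forcing
- tape_roll: bystander: roll of masking tape, 103 mm across, 26 mm high, lying near the board; origin at the centre of its underside
- offcut: bystander: wooden offcut, 50 x 60 x 22 mm, lying near the board; origin at the centre of its underside
- screwdriver: bystander: screwdriver with a yellow handle, 161 mm long, 21 mm thick, lying between the board and the wooden batten; origin at the centre of its underside

How it is judged:
By the outcome, as a careful person would: the job done as asked, in the order asked, and still so for the second after the job is handed in, with the robot touching nothing.
It also fails if it takes over 72 s, if anything falls off the work surface, if the arm or the gripper's body presses on something with over 40 N, if the wrist force passes 120 N, or if a joint passes its speed limit or range.

## Robot

A 7-joint arm with a two-finger parallel gripper is mounted at the origin on the work surface; the furniture and walls round the work are solid. World frame = base frame: x ahead of the robot, y to its left, z up, the work surface at z = 0. Lengths are in m, angles in rad, forces in N, time in s.
With the tool pointing down it reaches from about 0.4 to 0.875 m from the base axis. Payload 19.3 kg.
Tool frame: the origin (TCP) lies at the very end of the fingers, on their centre line; the grasp point (between the pads) lies 19 mm behind it; z points along the fingers, y is the direction in which the jaws open and shut (so a half turn about z gives the same grasp; the last joint's range is limited). The gripper opens to 85 mm and grips with 20 to 120 N. Pads are 22 mm wide; open, the fingers measure 114 mm over their backs; the gripper's body (76 mm by 85 mm) begins 54 mm behind the grasp point. The pads swing forward as they close: fully open they stand 13 mm farther back than shut.
Start: joints at [-1.413, 0.521, -0.036, 1.599, 0.021, 1.021, -0.113], TCP at [0.141, 0.609, 0.231] pointing down, gripper open.
Joint ranges: [-2.91, 2.91], [-0.3, 2.13], [-1.5, 1.42], [0.17, 2.43], [-1.26, 4.41], [0.16, 1.93], [-2.52, 2.52]. Speed limits (rad/s): [1.89, 1.89, 2.39, 2.39, 3.01, 3.01, 3.01].

## Interface

Orientations are given as [roll, pitch, yaw] about the fixed x, y, z axes, in that order (R = Rz(yaw) Ry(pitch) Rx(roll)).
In Python, from workcell import telemetry, imaging, ticket gives the robot as it stands.
- The arm moves only by the tool carry_out, never from a script. Its argument "series" is a list of rows, each a list of 7 numbers: the shift along the tool's x, y, z in m, then the turn, a rotation vector about the tool's x, y, z in rad, then the closure in counts, from 0 (fully open) to 255 (shut). In form: [[tx, ty, tz, ax, ay, az, jaw], ...]. A call has 1 to 10 rows; each row is the pose to reach, as a shift and turn from the pose commanded when the call began, along the tool's axes at that moment; what a row does not reach only later rows make up. A row lasts 1/8 s, in which the tool goes at most 62.5 mm and 10.7 degrees, less where a joint would pass 70% of its speed; a pose out of reach is approached as far as the arm can. A call with a gripper value outside its range is refused whole. The fingers move at their own pace and stop on an object; "force" is the grip in N (left out, the last holds). Time passes only in rows, so rows that repeat a pose let the fingers close. It gives the time, the measured TCP pose, the force and the opening at its end, in the units of the state.
- telemetry.observe(): the state, without advancing time (a new reading comes with each control period).
- imaging.grab_frame(name): name is "side" or "top"; returns (picture, depth): 420x560x3 uint8, blue, green, red; 420x560 float32, m along the optical axis (not along the pixel's ray), 0 where there is no reading.
- imaging.camera_info(name): a dict with "mtx" (3x3 intrinsics, pixels), "extrinsics" (4x4, takes a point from camera to world coordinates). Camera axes: x right, y down, z forward; pixel columns grow to the right and rows downward; lengths in m; the calibration is good to about 2 mm. A picture is of the moment at which its call begins. camera_info takes no time and is no camera call.
- ticket.job_done(): hands the job in, once; it reports no verdict.
The state is a dict: "clock": time; "qpos": joint angles; "qd": joint speeds; "joint_efforts": joint torques, N m; "position": TCP position; "tool_rot": TCP orientation; "force": force on the tool from outside, world axes, zero at the start; "moment": the same for the moment, N m; "grip_width": finger opening in m.
Only numpy, scipy, OpenCV 4.12 (cv2) and the standard library are available. Lean on these libraries where they do the work, as an engineer would, in place of code of your own. Each camera call takes 0.05 s, during which the arm holds its last target.

## Working session

There is one attempt and no reset: what is moved stays moved. The work goes in short steps, Python scripts to look and compute and a tool call to move; the robot and the scene stay as the last step left them, time stands still between calls to the robot, and variables do not carry over. Pictures are saved under pics/ and viewed, and the job is handed in when it is done.

Besides the shell and the picture viewer there is one more tool, called after "Emit:" in YAML: its name, and indented under it one key for each argument. carry_out: Moves the arm, as the interface text tells. Its arguments: {"type":"object","properties":{"series":{"type":"array"},"force":{"type":"number"}},"required":["series"]}

```bash
mkdir -p pics; ls; python3 - <<'E'
from workcell import telemetry, imaging
import cv2, numpy as np
s=telemetry.observe(); print(s)
for n in("side","top"):
    p,d=imaging.grab_frame(n); cv2.imwrite(f"pics/{n}0.png",p); np.save(f"pics/{n}0.npy",d)
    print(imaging.camera_info(n))
E
```

```text
pics
{'clock': 0.0, 'qpos': array([-1.41316872,  0.52204233, -0.03630093,  1.59995502,  0.0212337 ,
        1.02109529, -0.11283418]), 'qd': array([-0.00026027,  0.00106554,  0.00013315, -0.00046491,  0.00129895,
       -0.00141556, -0.00025228]), 'joint_efforts': array([-5.87897848e-04, -9.27112412e+01,  1.97974496e+00, -3.69937992e+01,
        1.77438481e-02,  8.36632331e-03,  3.40574059e-05]), 'position': array([0.1411514 , 0.60853296, 0.23072737]), 'tool_rot': array([-3.14048454e+00,  1.19825689e-04,  2.91371467e+00]), 'force': array([-0.71363052, -0.04913494,  1.30835365]), 'moment': array([-0.02577405, -0.00018778,  0.01437239]), 'grip_width': 0.08558272326101915}
{'mtx': array([[425.9208868 ,   0.        , 274.65533966],
       [  0.        , 425.9208868 , 212.39065207],
       [  0.        ,   0.        ,   1.        ]]), 'extrinsics': array([[ 0.24660114,  0.72380866, -0.64442912,  1.10206472],
       [ 0.9690277 , -0.1751331 ,  0.17410833, -0.07779843],
       [ 0.01316025, -0.66740498, -0.74457867,  0.7748361 ],
       [ 0.        ,  0.        ,  0.        ,  1.        ]])}
{'mtx': array([[526.05044799,   0.        , 272.71784105],
       [  0.        , 526.05044799, 209.25547001],
       [  0.        ,   0.        ,   1.        ]]), 'extrinsics': array([[-0.00404302, -0.99053812,  0.13717827,  0.31472042],
       [-0.99990299,  0.00583295,  0.01264874,  0.08035368],
       [-0.01332922, -0.13711383, -0.99046561,  1.20210057],
       [ 0.        ,  0.        ,  0.        ,  1.        ]])}
```

View pics/side0.png

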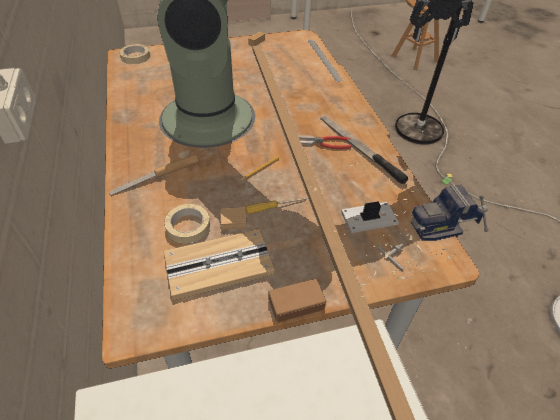

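View pics/top0.png

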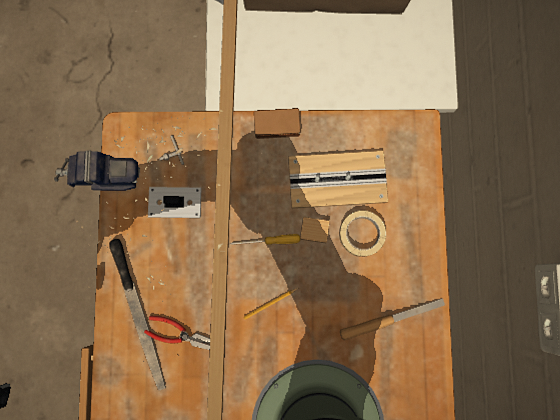

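```bash
cat > h.py <<'E'
from workcell import telemetry, imaging
import cv2, numpy as np
def proj(n,P):
    c=imaging.camera_info(n);E=np.linalg.inv(c['extrinsics']);p=E[:3,:3]@np.array(P)+E[:3,3];q=c['mtx']@p;return q[:2]/q[2]
def onz(n,u,v,z):
    c=imaging.camera_info(n);E=c['extrinsics'];r=E[:3,:3]@np.linalg.inv(c['mtx'])@np.array([u,v,1.]);t=(z-E[2,3])/r[2];return E[:3,3]+t*r
def cloud(n,d):
    c=imaging.camera_info(n);E=c['extrinsics'];v,u=np.mgrid[:420,:560]
    P=np.stack([u,v,np.ones_like(u)],-1)@np.linalg.inv(c['mtx']).T*d[...,None]
    return P@E[:3,:3].T+E[:3,3]
def crop(n,p,u0,v0,u1,v1,k,f):
    cv2.imwrite(f,cv2.resize(p[v0:v1,u0:u1],None,fx=k,fy=k,interpolation=cv2.INTER_CUBIC))
E
python3 - <<'E'
from h import *
for n in("side","top"): print(n,proj(n,[.141,.609,.231]),proj(n,[0,0,0]))
p=cv2.imread("pics/top0.png"); crop("top",p,280,140,400,260,6,"pics/t1.png"); crop("top",p,130,160,240,240,7,"pics/t2.png")
p=cv2.imread("pics/side0.png"); crop("s",p,155,190,285,300,6,"pics/s1.png"); crop("s",p,330,190,410,245,9,"pics/s2.png")
E
```

```text
side [431.5563377   43.73086271] [207.00877785 116.05813727]
top [-14.02887092 380.9373066 ] [317.52073668 427.71401575]
```

View pics/t1.png

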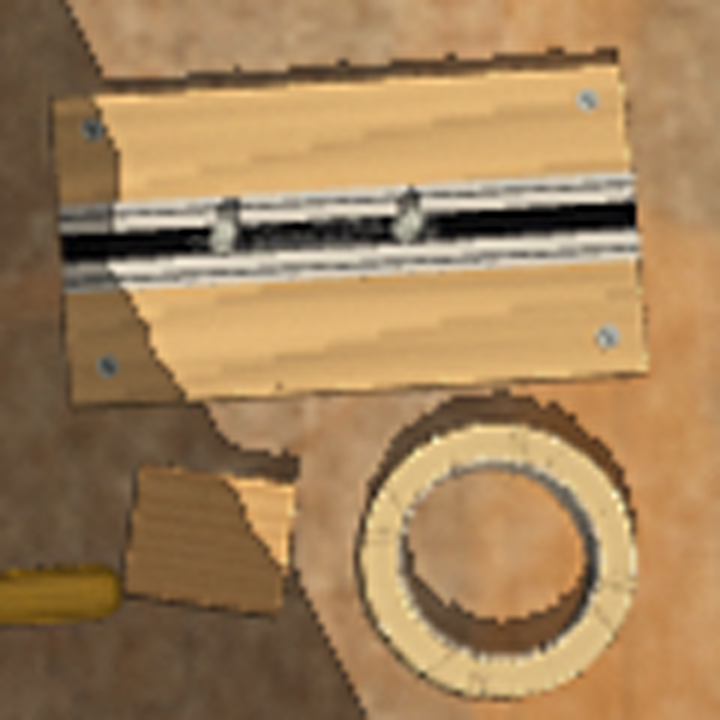

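View pics/t2.png

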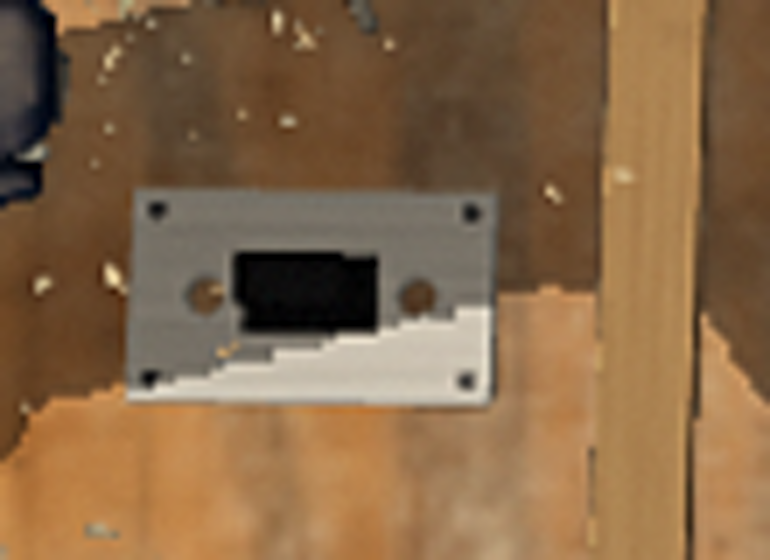

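View pics/s1.png

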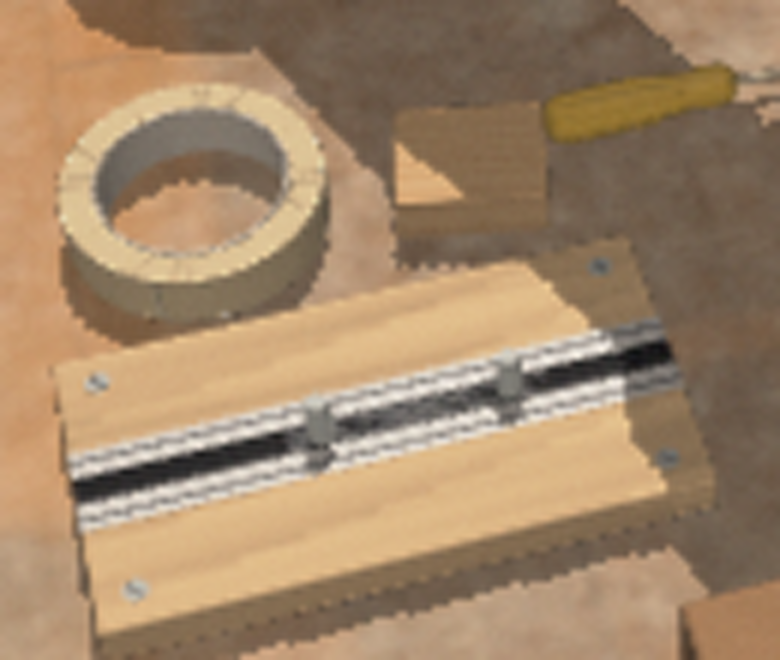

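View pics/s2.png

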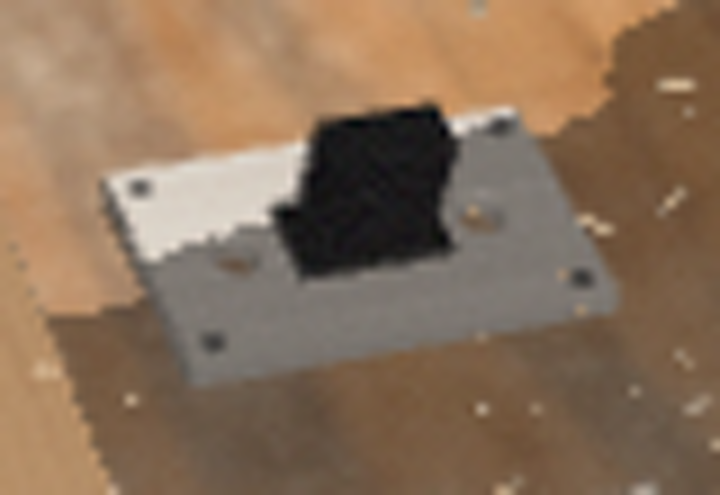

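```bash
python3 - <<'E'
from h import *
f=lambda x,y,k,u0,v0:((x+.5)/k-.5+u0,(y+.5)/k-.5+v0)
print("plate")
for c in [(133,188),(497,190),(491,403),(127,400)]: print(onz("top",*f(*c,7,130,160),.008)[:2].round(4))
for c in [(205,296),(417,297)]: print("hole",onz("top",*f(*c,7,130,160),.005)[:2].round(4))
print("plate side"); 
for c in [(105,178),(515,108),(618,305),(193,385)]: print(onz("side",*f(*c,9,330,190),.008)[:2].round(4))
for c in [(238,262),(482,219)]: print("hole",onz("side",*f(*c,9,330,190),.006)[:2].round(4))
print("board screws top")
for c in [(93,130),(588,100),(607,337),(108,366)]: print(onz("top",*f(*c,6,280,140),.018)[:2].round(4))
print("board corners top")
for c in [(53,100),(617,63),(648,373),(72,405)]: print(onz("top",*f(*c,6,280,140),.018)[:2].round(4))
print("board screws side")
for c in [(97,382),(134,590),(670,457),(600,267)]: print(onz("side",*f(*c,6,155,190),.018)[:2].round(4))
print("board corners side")
for c in [(55,370),(100,635),(713,490),(630,240)]: print(onz("side",*f(*c,6,155,190),.018)[:2].round(4))
for n in("top","side"):
    d=np.load(f"pics/{n}0.npy"); P=cloud(n,d)
    m=(P[...,0]>.45)&(P[...,0]<.68)&(P[...,1]>-.2)&(P[...,1]<.15)
    b=m&(P[...,2]>.012)&(P[...,2]<.024)
    m2=m&(P[...,2]>.030)&(P[...,2]<.06)&(P[...,0]>.54)
    q=P[m2]; print(n,len(q)); print(q.round(3)[:40]); print("board z",np.median(P[b][:,2]))
    m=(P[...,0]>.4)&(P[...,0]<.65)&(P[...,1]>.2)&(P[...,1]<.4)&(P[...,2]>.04)&(P[...,2]<.06)
    q=P[m]; print("grip",len(q),q.min(0),q.max(0),q.mean(0))
    if n=="top":
      q=q[:,:2]; print(cv2.minAreaRect(q.astype(np.float32)))
      m=(P[...,0]>.2)&(P[...,0]<.8)&(P[...,1]>.14)&(P[...,1]<.24)&(P[...,2]>.008)&(P[...,2]<.1); print("batten",np.percentile(P[m],[2,50,98],axis=0))
E
```

```text
plate
[0.5351 0.3826]
[0.5336 0.262 ]
[0.4628 0.263 ]
[0.4645 0.3825]
hole [0.4993 0.3585]
hole [0.4985 0.2884]
plate side
[0.4669 0.2619]
[0.4689 0.3814]
[0.5416 0.3781]
[0.5406 0.2589]
hole [0.5022 0.2868]
hole [0.5033 0.3567]
board screws top
[0.5899 0.0436]
[ 0.6003 -0.1461]
[ 0.5083 -0.1504]
[0.4983 0.0388]
board corners top
[0.6018 0.0588]
[ 0.6147 -0.1576]
[ 0.4944 -0.1654]
[0.4834 0.0526]
board screws side
[ 0.5099 -0.1515]
[ 0.6016 -0.1471]
[0.5917 0.0437]
[0.5006 0.0383]
board corners side
[ 0.5008 -0.1659]
[ 0.6165 -0.16  ]
[0.6091 0.0552]
[0.4904 0.0523]
top 368
[[0.679 0.133 0.034]
 [0.68  0.131 0.031]
 [0.68  0.128 0.031]
 [0.678 0.126 0.036]
 [0.68  0.124 0.031]
 [0.679 0.121 0.032]
 [0.68  0.119 0.032]
 [0.679 0.112 0.034]
 [0.679 0.11  0.032]
 [0.68  0.108 0.03 ]
 [0.679 0.105 0.032]
 [0.68  0.103 0.031]
 [0.678 0.101 0.036]
 [0.679 0.096 0.033]
 [0.679 0.092 0.032]
 [0.679 0.089 0.032]
 [0.68  0.087 0.031]
 [0.678 0.085 0.034]
 [0.679 0.08  0.032]
 [0.68  0.075 0.03 ]
 [0.679 0.073 0.033]
 [0.678 0.071 0.034]
 [0.679 0.066 0.031]
 [0.679 0.064 0.031]
 [0.679 0.059 0
[... 1100 characters left out ...]
032]
 [ 0.552 -0.005  0.031]
 [ 0.55  -0.078  0.038]
 [ 0.549 -0.076  0.036]
 [ 0.552 -0.074  0.038]
 [ 0.551 -0.072  0.036]
 [ 0.55  -0.08   0.035]
 [ 0.551 -0.078  0.035]
 [ 0.555 -0.076  0.039]
 [ 0.553 -0.074  0.036]
 [ 0.552 -0.072  0.035]
 [ 0.55  -0.081  0.032]
 [ 0.554 -0.079  0.036]
 [ 0.556 -0.077  0.038]
 [ 0.555 -0.074  0.036]
 [ 0.555 -0.072  0.035]
 [ 0.556 -0.079  0.034]
 [ 0.555 -0.077  0.033]
 [ 0.554 -0.075  0.031]
 [ 0.555 -0.073  0.031]
 [ 0.556 -0.075  0.03 ]
 [ 0.656  0.132  0.031]
 [ 0.656  0.117  0.031]
 [ 0.657  0.125  0.031]]
board z 0.017123554828821108
grip 159 [0.49197965 0.30293187 0.04006181] [0.58784943 0.39994386 0.05996384] [0.52701953 0.347649   0.04830422]
```

Top view: the plate is centred near pixel (174,202) with the bar in its middle. The board is at about (338,178), with studs near (317,178) and (348,176). The arm is out of view. Next I move above the plate.

Emit:
carry_out:
  series:
    - [-0.0416, -0.0198, 0.003, 0, 0, 0.136, 0]
    - [-0.083, -0.0395, 0.006, 0, 0, 0.271, 0]
    - [-0.125, -0.059, 0.01, 0, 0, 0.407, 0]
    - [-0.166, -0.079, 0.015, 0, 0, 0.542, 0]
    - [-0.208, -0.099, 0.02, 0, 0, 0.678, 0]
    - [-0.25, -0.1185, 0.03, 0, 0, 0.814, 0]
    - [-0.291, -0.138, 0.04, 0, 0, 0.949, 0]
    - [-0.333, -0.158, 0.05, 0, 0, 1.085, 0]
    - [-0.374, -0.178, 0.06, 0, 0, 1.22, 0]
    - [-0.416, -0.1975, 0.07, 0, 0, 1.356, 0]

```text
clock: 1.35
position: [0.5027, 0.3215, 0.1608]
tool_rot: [-3.141, 0.0, 1.554]
force: [0.1, 1.0, 0.4]
grip_width: 0.0854
```

```bash
python3 - <<'E'
from h import *
s=telemetry.observe();print(s['clock'],s['position'],s['tool_rot'],s['qpos'],s['force'])
p,d=imaging.grab_frame("side"); cv2.imwrite("pics/side1.png",p)
E
```

```text
1.35 [0.5026726  0.32148252 0.16081562] [-3.14129880e+00  1.68982587e-04  1.55358223e+00] [-0.89698588  0.58424599  0.33311247  1.75623102 -0.24420669  0.84215982
 -0.46874079] [0.06180971 0.97839963 0.3928687 ]
```

View pics/side1.png

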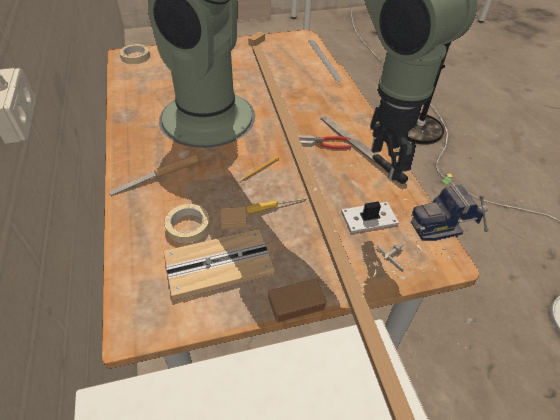

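Emit:
carry_out:
  series:
    - [0, 0, 0.03, 0, 0, 0, 0]
    - [0, -0.001, 0.065, 0, 0, 0, 0]
    - [0, -0.001, 0.1, 0, 0, 0, 0]
    - [0, -0.001, 0.125, 0, 0, 0, 0]
    - [0, -0.001, 0.138, 0, 0, 0, 0]
    - [0, -0.001, 0.142, 0, 0, 0, 0]
    - [0, -0.001, 0.142, 0, 0, 0, 0]

```text
clock: 2.28
position: [0.5011, 0.3226, 0.0198]
tool_rot: [3.141, -0.0, 1.558]
force: [0.3, -0.2, -0.6]
grip_width: 0.0855
```

```bash
python3 - <<'E'
from h import *
s=telemetry.observe();print(s['clock'],s['position'],s['tool_rot'],s['force'])
p,d=imaging.grab_frame("side"); crop("s",p,320,120,440,250,5,"pics/s3.png")
E
```

```text
2.275 [0.50108006 0.3226428  0.01980855] [ 3.14109545e+00 -3.18102101e-04  1.55772377e+00] [ 0.28787885 -0.22973759 -0.62774059]
```

View pics/s3.png

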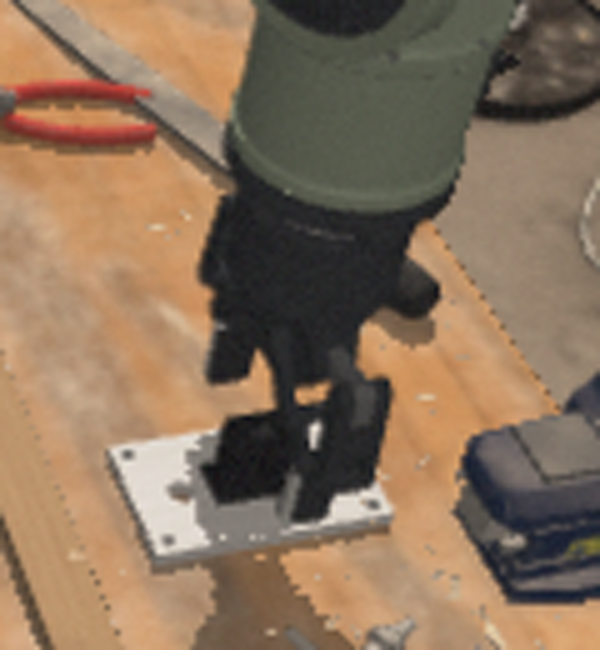

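```bash
python3 - <<'E'
from h import *
for P in [(.501,.3226,.0198),(.501,.3226,.048),(.510,.3046,.048),(.51,.3406,.048),(.544,.3226,.033),(.544,.3116,.033),(.544,.3336,.033)]:
    print(P,((proj("side",P)-[320,120])*5).round())
E
```

```text
(0.501, 0.3226, 0.0198) [254. 459.]
(0.501, 0.3226, 0.048) [264. 419.]
(0.51, 0.3046, 0.048) [236. 440.]
(0.51, 0.3406, 0.048) [308. 426.]
(0.544, 0.3226, 0.033) [295. 508.]
(0.544, 0.3116, 0.033) [273. 512.]
(0.544, 0.3336, 0.033) [317. 503.]
```

Emit:
carry_out:
  series:
    - [0, 0, 0, 0, 0, 0, 120]
    - [0, 0, 0, 0, 0, 0, 170]
    - [0, 0, 0, 0, 0, 0, 200]
    - [0, 0, 0, 0, 0, 0, 255]
    - [0, 0, 0, 0, 0, 0, 255]
    - [0, 0, 0, 0, 0, 0, 255]
    - [0, 0, 0, 0, 0, 0, 255]
  force: 60

```text
clock: 3.2
position: [0.5009, 0.3226, 0.0195]
tool_rot: [3.142, -0.0, 1.558]
force: [-2.8, -0.1, 5.8]
grip_width: 0.0169
```

```bash
python3 - <<'E'
from h import *
s=telemetry.observe();print(s['clock'],s['position'],s['tool_rot'],s['force'],s['grip_width'])
p,d=imaging.grab_frame("side"); crop("s",p,320,120,440,250,5,"pics/s4.png")
E
```

```text
3.2 [0.50085809 0.32256285 0.01953519] [ 3.14153143e+00 -2.02456424e-04  1.55771149e+00] [-2.80344495 -0.09620815  5.75945852] 0.01690889246036445
```

View pics/s4.png

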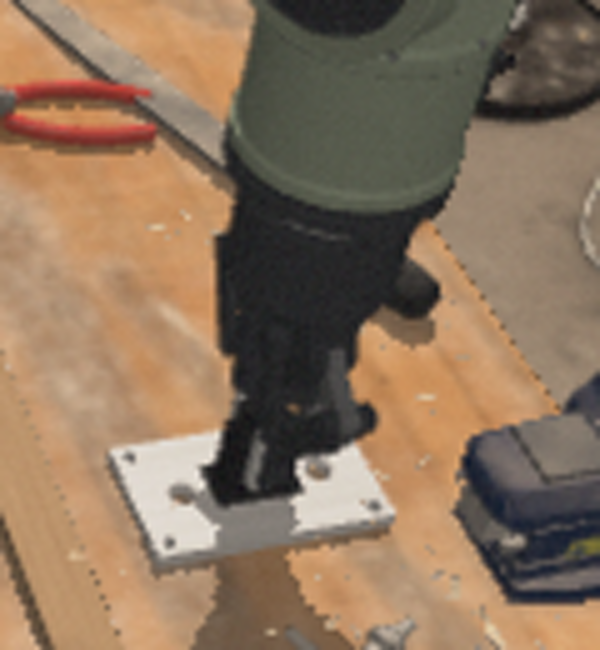

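The bar is held between the pads near crop (255,460), centred. I lift.

Emit:
carry_out:
  series:
    - [0, 0, -0.004, 0, 0, 0, 255]
    - [0, 0, -0.015, 0, 0, 0, 255]
    - [0, 0, -0.035, 0, 0, 0, 255]
    - [0, 0, -0.06, 0, 0, 0, 255]
    - [0, 0, -0.085, 0, 0, 0, 255]
    - [0, 0, -0.1, 0, 0, 0, 255]
    - [0, 0, -0.1, 0, 0, 0, 255]

```text
clock: 4.12
position: [0.5012, 0.3229, 0.1206]
tool_rot: [3.14, -0.001, 1.558]
force: [-0.2, 0.0, -3.4]
grip_width: 0.017
```

```bash
python3 - <<'E'
from h import *
s=telemetry.observe();print(s['clock'],s['position'],s['tool_rot'],s['force'],s['moment'],s['grip_width'])
p,d=imaging.grab_frame("side"); crop("s",p,320,100,440,230,5,"pics/s5.png")
p,d=imaging.grab_frame("top"); cv2.imwrite("pics/top5.png",p);crop("s",p,110,140,260,250,5,"pics/t5.png")
E
```

```text
4.125 [0.50119813 0.32285776 0.12056593] [ 3.14014313e+00 -1.31535681e-03  1.55785320e+00] [-0.20226552  0.01536437 -3.44094127] [0.05184313 0.01007385 0.06517423] 0.01696697964905874
```

View pics/s5.png

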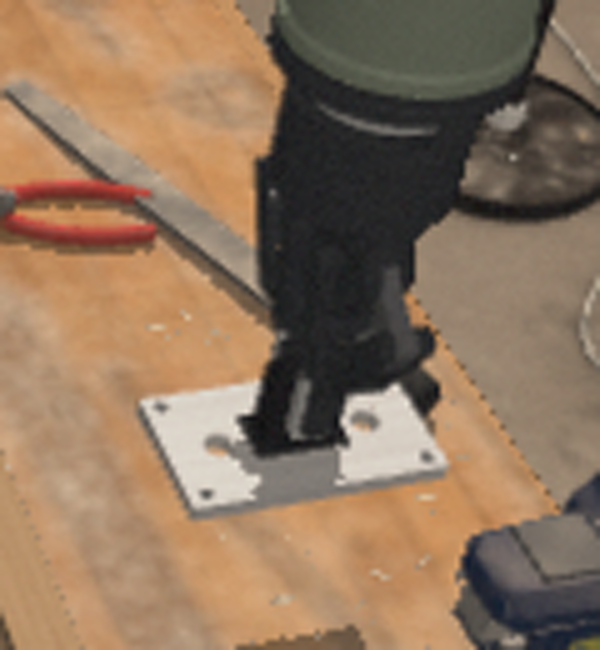

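View pics/t5.png

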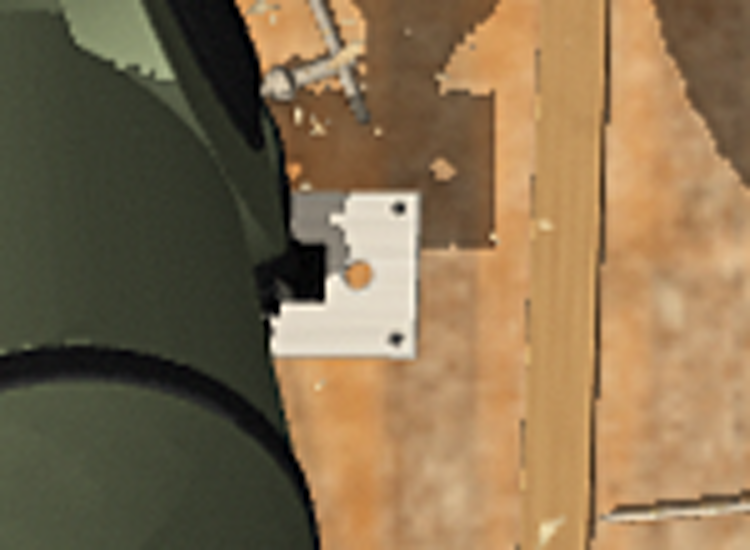

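```bash
python3 - <<'E'
from h import *
f=lambda x,y,k,u0,v0:((x+.5)/k-.5+u0,(y+.5)/k-.5+v0)
z=.101
A=[onz("side",*f(*c,5,320,100),z+.006)[:2] for c in [(218,445),(365,420)]];print(A,np.mean(A,0))
for c in [(140,402),(193,510),(447,463)]:print(onz("side",*f(*c,5,320,100),z+.008)[:2])
print("top hole",onz("top",*f(358,275,5,110,140),z+.004))
# studs via top, tips
p=cv2.imread("pics/top5.png"); crop("s",p,285,150,395,215,7,"pics/t6.png")
E
```

```text
[array([0.50149964, 0.28745632]), array([0.50213557, 0.35821801])] [0.5018176  0.32283717]
[0.46928089 0.26243789]
[0.53787596 0.26069947]
[0.53752569 0.38068721]
top hole [0.49915657 0.28815509 0.105     ]
```

View pics/t6.png

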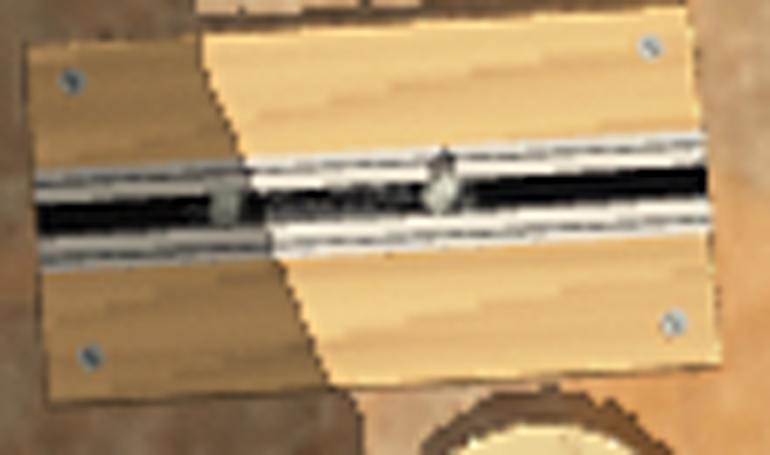

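```bash
python3 - <<'E'
from h import *
f=lambda x,y,k,u0,v0:((x+.5)/k-.5+u0,(y+.5)/k-.5+v0)
for c in [(225,203),(441,190)]:print(onz("top",*f(*c,7,285,150),.030)[:2])
for c in [(510,380),(318,425)]:print("side mid",onz("side",*f(*c,6,155,190),.03)[:2])
E
```

```text
[ 0.54663897 -0.00463438]
[ 0.55045217 -0.07450608]
side mid [ 0.55357103 -0.00632074]
side mid [ 0.55683385 -0.07620096]
```

Emit:
carry_out:
  series:
    - [-0.015, 0.002, 0, 0, 0, 0, 255]
    - [-0.05, 0.007, 0, 0, 0, -0.006, 255]
    - [-0.095, 0.014, 0, 0, 0, -0.015, 255]
    - [-0.14, 0.021, 0, 0, 0, -0.025, 255]
    - [-0.185, 0.028, 0, 0, 0, -0.035, 255]
    - [-0.23, 0.035, 0, 0, 0, -0.045, 255]
    - [-0.275, 0.042, 0, 0, 0, -0.055, 255]
    - [-0.315, 0.048, 0, 0, 0, -0.063, 255]
    - [-0.345, 0.052, 0, 0, 0, -0.066, 255]
    - [-0.3564, 0.0536, 0, 0, 0, -0.066, 255]

```text
clock: 5.48
position: [0.5491, -0.0374, 0.1188]
tool_rot: [-3.141, 0.001, 1.621]
force: [-1.3, -0.1, -3.3]
grip_width: 0.0171
```

Emit:
carry_out:
  series:
    - [0, 0, 0.01, 0, 0, 0, 255]
    - [0, 0, 0.03, 0, 0, 0, 255]
    - [0, 0, 0.045, 0, 0, 0, 255]
    - [0, 0, 0.05, 0, 0, 0, 255]
    - [0, 0, 0.05, 0, 0, 0, 255]

```text
clock: 6.1
position: [0.5496, -0.0343, 0.0691]
tool_rot: [-3.141, 0.0, 1.624]
force: [0.3, 0.4, -2.9]
grip_width: 0.0169
```

```bash
python3 - <<'E'
from h import *
s=telemetry.observe();print(s['clock'],s['position'],s['tool_rot'],s['force'],s['moment'],s['grip_width'])
p,d=imaging.grab_frame("side"); cv2.imwrite("pics/side7.png",p); crop("s",p,150,170,290,300,5,"pics/s7.png")
p,d=imaging.grab_frame("top"); crop("s",p,250,110,410,230,5,"pics/t7.png")
E
```

```text
6.1 [ 0.549627   -0.03429495  0.06906827] [-3.14103690e+00  1.39657667e-05  1.62412033e+00] [ 0.2620705   0.38554329 -2.93027207] [-0.05181357  0.003057   -0.00279837] 0.01691655867159354
```

View pics/s7.png

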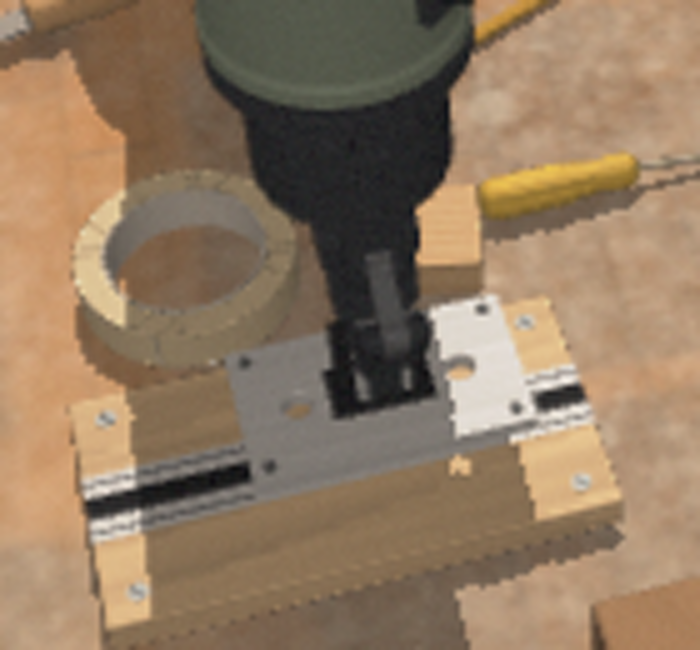

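View pics/t7.png

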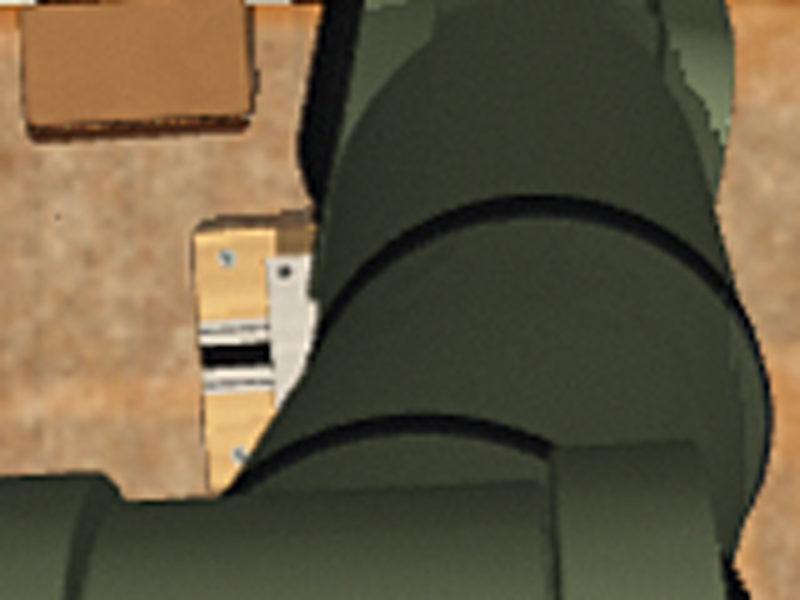

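```bash
python3 - <<'E'
from h import *
f=lambda x,y,k,u0,v0:((x+.5)/k-.5+u0,(y+.5)/k-.5+v0)
A=[onz("side",*f(*c,5,150,170),.0556)[:2] for c in [(297,406),(460,367)]];print("holes",A,np.mean(A,0))
B=[onz("side",*f(*c,5,150,170),.018)[:2] for c in [(106,418),(137,592),(582,482),(525,322)]];print("board",np.mean(B,0))
C=[onz("side",*f(*c,5,150,170),.0576)[:2] for c in [(245,363),(269,467),(516,407),(482,309)]];print("plate screws",np.mean(C,0))
E
```

```text
holes [array([ 0.55187348, -0.06982853]), array([5.47794359e-01, 4.33650187e-04])] [ 0.54983392 -0.03469744]
board [ 0.55106499 -0.05423305]
plate screws [ 0.55075761 -0.03470933]
```

Emit:
carry_out:
  series:
    - [0, 0, 0.004, 0, 0, 0, 255]
    - [0, 0, 0.008, 0, 0, 0, 255]
    - [0, 0, 0.0095, 0, 0, 0, 255]
    - [0, 0, 0.0105, 0, 0, 0, 255]
    - [0, 0, 0.0105, 0, 0, 0, 255]

```text
clock: 6.82
position: [0.5497, -0.0346, 0.0588]
tool_rot: [-3.142, 0.0, 1.624]
force: [-0.2, -0.1, -3.7]
grip_width: 0.017
```

Emit:
carry_out:
  series:
    - [0, 0, 0.0005, 0, 0, 0, 255]
    - [0, 0, 0.001, 0, 0, 0, 255]
    - [0, 0, 0.001, 0, 0, 0, 255]

```text
clock: 7.2
position: [0.5497, -0.0346, 0.0578]
tool_rot: [-3.142, -0.0, 1.624]
force: [-0.6, 0.4, -4.9]
grip_width: 0.017
```

Emit:
carry_out:
  series:
    - [0, 0, 0.0004, 0, 0, 0, 255]
    - [0, 0, 0.0004, 0, 0, 0, 255]

```text
clock: 7.45
position: [0.5498, -0.0346, 0.0575]
tool_rot: [3.141, 0.0, 1.624]
force: [-1.0, -0.4, -0.2]
grip_width: 0.0171
```

Emit:
carry_out:
  series:
    - [0, 0, 0.0002, 0, 0, 0, 255]
    - [0, 0, 0.0003, 0, 0, 0, 255]

```text
clock: 7.7
position: [0.5498, -0.0346, 0.0574]
tool_rot: [3.141, -0.0, 1.624]
force: [-2.7, 0.2, 8.1]
grip_width: 0.0168
```

Emit:
carry_out:
  series:
    - [-0.0005, 0, 0, 0, 0, 0, 255]
    - [-0.001, 0, 0, 0, 0, 0, 255]
    - [-0.0015, 0, 0, 0, 0, 0, 255]
    - [-0.002, 0, 0, 0, 0, 0, 255]
    - [-0.002, 0, 0, 0, 0, 0, 255]

```text
clock: 8.32
position: [0.5502, -0.0359, 0.0574]
tool_rot: [3.141, -0.001, 1.624]
force: [-0.9, 4.6, 6.1]
grip_width: 0.0171
```

Emit:
carry_out:
  series:
    - [-0.0005, 0, 0, 0, 0, 0, 255]
    - [-0.001, 0, 0, 0, 0, 0, 255]
    - [-0.0015, 0, 0, 0, 0, 0, 255]
    - [-0.0015, 0, 0, 0, 0, 0, 255]

```text
clock: 8.82
position: [0.5501, -0.0382, 0.0571]
tool_rot: [3.141, 0.0, 1.624]
force: [1.5, 2.9, 1.3]
grip_width: 0.0173
```

Emit:
carry_out:
  series:
    - [-0.0005, 0, 0, 0, 0, 0, 255]
    - [-0.001, 0, 0, 0, 0, 0, 255]
    - [-0.001, 0, 0, 0, 0, 0, 255]

```text
clock: 9.2
position: [0.5497, -0.0394, 0.0569]
tool_rot: [-3.141, 0.0, 1.623]
force: [0.1, 0.1, -2.3]
grip_width: 0.0171
```

Emit:
carry_out:
  series:
    - [-0.0005, 0, 0, 0, 0, 0, 255]
    - [-0.001, 0, 0, 0, 0, 0, 255]
    - [-0.001, 0, 0, 0, 0, 0, 255]

```text
clock: 9.57
position: [0.55, -0.0401, 0.0571]
tool_rot: [-3.142, 0.0, 1.624]
force: [-0.5, -0.2, -2.7]
grip_width: 0.0167
```

The contact force has vanished near y = -0.040, so the holes are probably over the studs. I lower gently.

Emit:
carry_out:
  series:
    - [0, 0, 0.0005, 0, 0, 0, 255]
    - [0, 0, 0.001, 0, 0, 0, 255]
    - [0, 0, 0.001, 0, 0, 0, 255]

```text
clock: 9.95
position: [0.55, -0.0401, 0.0561]
tool_rot: [-3.142, 0.0, 1.624]
force: [-0.3, -0.6, -4.0]
grip_width: 0.0169
```

Emit:
carry_out:
  series:
    - [0, 0, 0.0005, 0, 0, 0, 255]
    - [0, 0, 0.001, 0, 0, 0, 255]
    - [0, 0, 0.001, 0, 0, 0, 255]

```text
clock: 10.32
position: [0.55, -0.0401, 0.055]
tool_rot: [-3.142, 0.0, 1.624]
force: [-0.1, -0.7, -3.4]
grip_width: 0.017
```

Emit:
carry_out:
  series:
    - [0, 0, 0.001, 0, 0, 0, 255]
    - [0, 0, 0.002, 0, 0, 0, 255]
    - [0, 0, 0.003, 0, 0, 0, 255]
    - [0, 0, 0.004, 0, 0, 0, 255]
    - [0, 0, 0.004, 0, 0, 0, 255]

```text
clock: 10.95
position: [0.55, -0.0401, 0.051]
tool_rot: [-3.141, 0.0, 1.624]
force: [0.3, -0.0, -3.2]
grip_width: 0.0171
```

Emit:
carry_out:
  series:
    - [0, 0, 0.001, 0, 0, 0, 255]
    - [0, 0, 0.002, 0, 0, 0, 255]
    - [0, 0, 0.003, 0, 0, 0, 255]
    - [0, 0, 0.004, 0, 0, 0, 255]
    - [0, 0, 0.005, 0, 0, 0, 255]
    - [0, 0, 0.005, 0, 0, 0, 255]

```text
clock: 11.7
position: [0.55, -0.0401, 0.046]
tool_rot: [-3.141, -0.0, 1.624]
force: [0.4, -0.1, -3.5]
grip_width: 0.0172
```

Emit:
carry_out:
  series:
    - [0, 0, 0.001, 0, 0, 0, 255]
    - [0, 0, 0.002, 0, 0, 0, 255]
    - [0, 0, 0.003, 0, 0, 0, 255]
    - [0, 0, 0.004, 0, 0, 0, 255]
    - [0, 0, 0.005, 0, 0, 0, 255]
    - [0, 0, 0.006, 0, 0, 0, 255]
    - [0, 0, 0.006, 0, 0, 0, 255]

```text
clock: 12.58
position: [0.55, -0.04, 0.04]
tool_rot: [-3.141, 0.0, 1.624]
force: [0.2, -0.4, -3.5]
grip_width: 0.0172
```

Emit:
carry_out:
  series:
    - [0, 0, 0.0005, 0, 0, 0, 255]
    - [0, 0, 0.001, 0, 0, 0, 255]
    - [0, 0, 0.0015, 0, 0, 0, 255]
    - [0, 0, 0.002, 0, 0, 0, 255]
    - [0, 0, 0.002, 0, 0, 0, 255]

```text
clock: 13.2
position: [0.55, -0.0401, 0.038]
tool_rot: [-3.141, 0.0, 1.624]
force: [-0.3, 0.2, -2.9]
grip_width: 0.0172
```

Emit:
carry_out:
  series:
    - [0, 0, 0.0004, 0, 0, 0, 255]
    - [0, 0, 0.0006, 0, 0, 0, 255]
    - [0, 0, 0.0006, 0, 0, 0, 255]

```text
clock: 13.58
position: [0.55, -0.0401, 0.0375]
tool_rot: [3.142, 0.0, 1.624]
force: [-0.9, 0.4, -1.4]
grip_width: 0.0172
```

```bash
python3 - <<'E'
from h import *
s=telemetry.observe();print(s['clock'],s['position'],s['tool_rot'],s['force'],s['moment'],s['grip_width'])
p,d=imaging.grab_frame("side"); crop("s",p,150,170,290,300,5,"pics/s8.png")
E
```

```text
13.575 [ 0.55004067 -0.04005042  0.03754132] [3.14157027e+00 2.34023839e-06 1.62379308e+00] [-0.90938443  0.37980556 -1.402951  ] [0.00494444 0.05483458 0.00470098] 0.017236346581861156
```

View pics/s8.png

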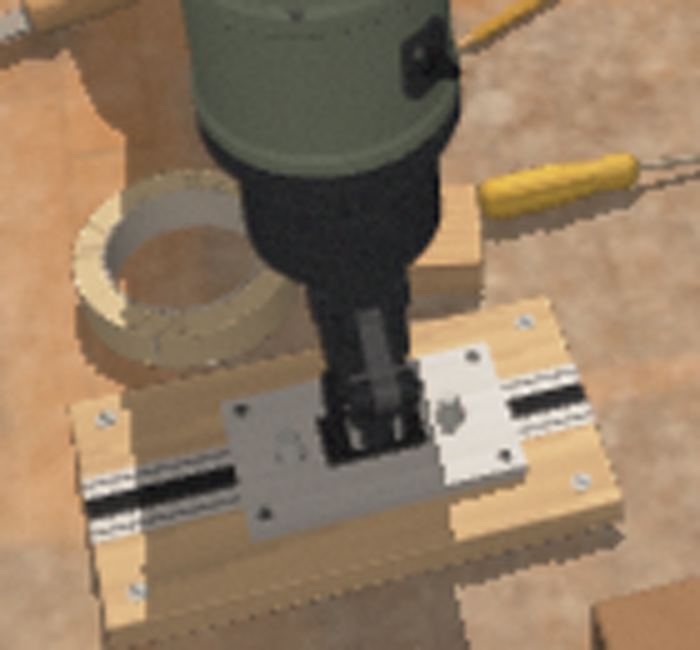

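Both studs show in the holes at crop (452,412) and (290,445), and contact has just begun. I press slightly more, then release.

Emit:
carry_out:
  series:
    - [0, 0, 0.0003, 0, 0, 0, 255]
    - [0, 0, 0.0003, 0, 0, 0, 255]

```text
clock: 13.88
position: [0.5501, -0.0401, 0.0375]
tool_rot: [3.141, -0.0, 1.624]
force: [-2.5, 0.6, 6.6]
grip_width: 0.0173
```

Emit:
carry_out:
  series:
    - [0, 0, 0, 0, 0, 0, 190]
    - [0, 0, 0, 0, 0, 0, 150]
    - [0, 0, 0, 0, 0, 0, 100]
    - [0, 0, 0, 0, 0, 0, 50]
    - [0, 0, 0, 0, 0, 0, 0]
    - [0, 0, 0, 0, 0, 0, 0]
    - [0, 0, 0, 0, 0, 0, 0]

```text
clock: 14.75
position: [0.5501, -0.04, 0.0372]
tool_rot: [3.142, 0.0, 1.624]
force: [-0.1, -0.4, 0.4]
grip_width: 0.0856
```

Emit:
carry_out:
  series:
    - [0, 0, -0.01, 0, 0, 0, 0]
    - [0, 0, -0.03, 0, 0, 0, 0]
    - [0, 0, -0.06, 0, 0, 0, 0]
    - [0, 0, -0.1, 0, 0, 0, 0]
    - [0, 0, -0.14, 0, 0, 0, 0]
    - [0, 0, -0.17, 0, 0, 0, 0]
    - [0, 0, -0.18, 0, 0, 0, 0]

```text
clock: 15.62
position: [0.5506, -0.0401, 0.2194]
tool_rot: [3.139, -0.0, 1.624]
force: [1.0, -0.4, -0.2]
grip_width: 0.0852
```

Emit:
carry_out:
  series:
    - [0.03, 0, 0, 0, 0, 0, 0]
    - [0.07, 0, 0, 0, 0, 0, 0]
    - [0.11, 0, 0, 0, 0, 0, 0]
    - [0.15, 0, 0, 0, 0, 0, 0]
    - [0.19, 0, 0, 0, 0, 0, 0]
    - [0.23, 0, 0, 0, 0, 0, 0]
    - [0.26, 0, 0, 0, 0, 0, 0]
    - [0.28, 0, 0, 0, 0, 0, 0]
    - [0.28, 0, 0, 0, 0, 0, 0]

```text
clock: 16.75
position: [0.5348, 0.2405, 0.2168]
tool_rot: [-3.141, 0.0, 1.625]
force: [-0.6, 0.2, -0.6]
grip_width: 0.0854
```

```bash
python3 - <<'E'
from h import *
s=telemetry.observe();print(s['clock'],s['position'],s['force'])
p,d=imaging.grab_frame("side"); crop("s",p,150,170,290,300,5,"pics/s9.png")
P=cloud("side",d); 
f=lambda x,y:P[int(y/5+170),int(x/5+150)].round(4)
print([f(x,y) for x,y in [(250,480),(300,500),(480,450),(460,375),(240,430)]])
p,d=imaging.grab_frame("top"); crop("s",p,270,120,410,260,5,"pics/t9.png")
E
```

```text
16.75 [0.53484029 0.24046747 0.21677537] [-0.60473944  0.18882504 -0.64315354]
[array([ 0.565 , -0.0938,  0.0268]), array([ 0.5795, -0.0748,  0.026 ]), array([0.5711, 0.004 , 0.0242]), array([0.5304, 0.0035, 0.0257]), array([ 0.5368, -0.0946,  0.0251])]
```

View pics/s9.png

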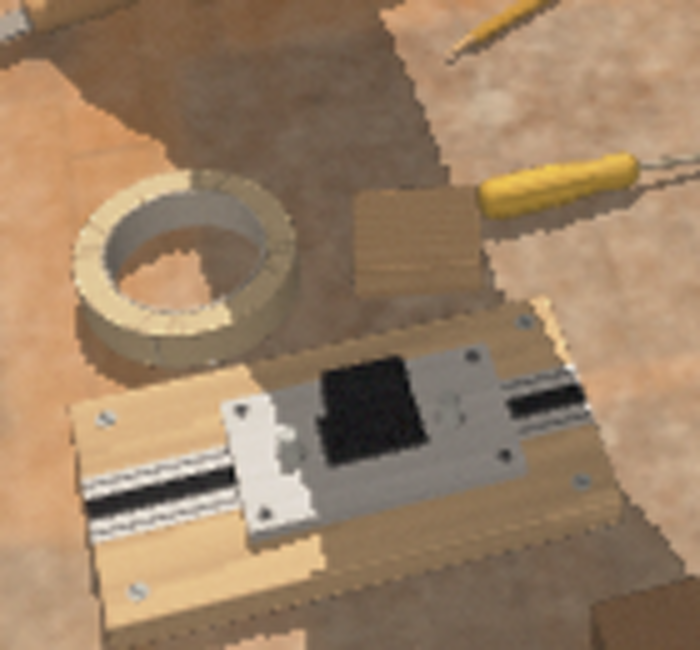

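View pics/t9.png

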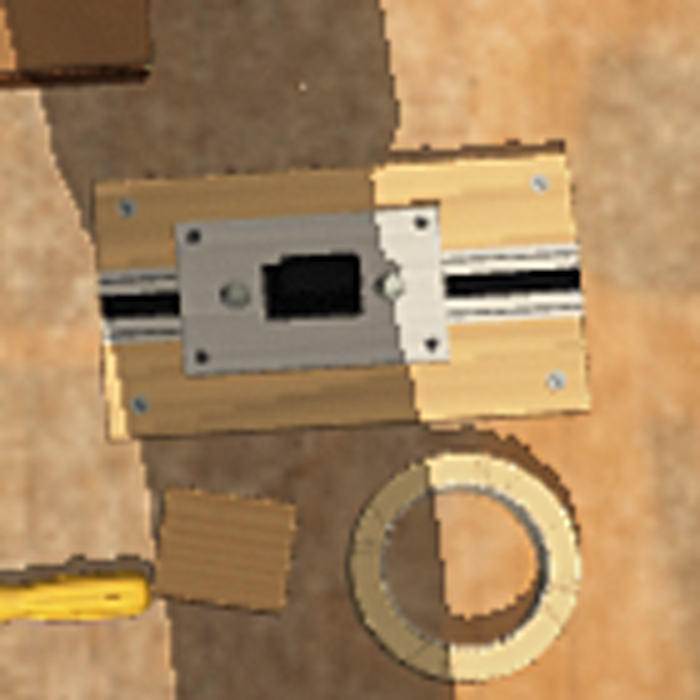

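The plate lies flat, with its top at about 0.026 m. The studs stand through both holes, at top crop (235,293) and (390,287), and the bystanders haven't moved.

```bash
python3 -c "
from workcell import ticket
print(ticket.job_done())"
```

```text
the job is handed in; nothing more can be done
None
```

The stop plate is seated flat on the jig board with both studs up through its holes, and I've handed the job in at about 17 s of the 72 s allowed.

**What I did:** I gripped the plate by its bar and rested it on the stud tips with roughly 10 N. I then slid it about 5 mm along the track until the contact force vanished at y ≈ -0.040. From there I lowered it freely onto the board, with about 10 N at the end, opened the gripper and backed the arm away.

**Last checks:**
- **Seating:** both cameras show a stud in each hole. Depth readings put the plate's top at 24–27 mm, against 26 mm expected when it lies flat.
- **Bystanders:** the tape roll, offcut and screwdriver look unmoved in the last pictures.
- **Forces:** every reading I saw was below about 9 N. I only read forces at the end of each move.
- **Disagreement:** the two cameras differed by 2–5 mm in x when locating the plate and studs. I settled that by comparing with the arm's own position readings and by feel. No check failed.

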